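# Show which hook the spoon belongs on

## Task

The olive wood spoon has been left lying on the worktop, and its hook on the pegboard is bare. Show the kitchen hand what goes where: point at the wooden spoon with your fingertips about 3 cm above it and hold there for about two seconds, then point in the same way at the one bare hook, hold there just as long, and finish still pointing at it. Only point: touch nothing and move nothing.

Things in the scene. Friction and masses are not known exactly. Their poses are not given: they have to be found in the camera images.
- spoon_mid (a point): olive wood cooking spoon, 250 mm long, lying on the worktop (z = 0) with its bowl facing up: round stick handle 13 mm thick with an oval bowl 70 x 49 mm and 15 mm high at one end. The point is half-way along its length, 7 mm above the worktop; its x axis runs along the spoon towards the bowl (the bowl's centre is at x = +90 mm, the other end at -125 mm), z is up. Any part of the spoon may be pointed at
- bare_hook (a point): the one hook on the pegboard with nothing hanging on it: a 7 mm stainless wire that stands out 58 mm from the panel at 285 mm above the worktop, its end turned up. The point is on the wire's axis, 45 mm out from the panel; the top of the turned-up end lies 13 mm further out and 22 mm higher; x points level into the panel, y sideways along it, z up. The four hooks hang side by side 80 mm apart; which one is bare changes
- station: the fixed utensil station on the worktop: a walnut shelf 460 mm wide and 220 mm deep, top 30 mm above the worktop, with an upright perforated steel panel 430 mm wide along its back edge whose top edge is 345 mm above the worktop. Origin: at worktop height below the middle of the panel's front face; x points out of the back of the panel, -x out over the shelf (shelf from x = +20 to -220 mm), y along the panel
- skimmer (a joint): swing in rad of the round perforated steel skimmer (240 mm long, dish 84 mm across) on its hook; 0 hangs straight down
- tongs (a joint): swing in rad of the steel spring tongs (235 mm long, about 35 mm wide) on their hook; 0 hangs straight down
- fish_slice (a joint): swing in rad of the slotted steel fish slice (235 mm long, blade 62 mm wide) on its hook; 0 hangs straight down
- turner: flat wooden turner of the same wood as the spoon, 250 mm long, lying on the worktop; straight blade 55 mm wide and 6 mm thick in place of a bowl. Origin: underside, half-way along; x towards the blade
- steel_spoon: steel serving spoon, 220 mm long, lying on the worktop; bowl 62 x 43 mm. Origin: underside, near half-way along; x towards the bowl
- pan: small dark enamelled paella pan, 160 mm across and 38 mm high with two loop handles (203 mm over them), standing on the cork trivet. Origin: centre of its underside
- trivet: round cork trivet, 140 mm across and 12 mm thick, on the walnut shelf below the pan. Origin: centre of its underside
- jar: white ceramic jar with a steel twist cap, 86 mm across and 107 mm high, on the walnut shelf. Origin: centre of its underside
Not all that is in view belongs to the job. What is shaped like the part that bears spoon_mid but yellow is not meant.

How it is judged:
On the way, in this order (a step that is already met when the one before it is completed fails the run):
1. the fingertips point at the wooden spoon from just above it and dwell (x of the grasp point in the frame of spoon_mid between -0.135 and 0.135 m and y of the grasp point in the frame of spoon_mid between -0.03 and 0.03 m and z of the grasp point in the frame of spoon_mid between 0.012 and 0.095 m), for 1.5 s.
2. then the fingertips point at the bare hook from just above or in front of it and dwell (distance between the grasp point and bare_hook below 0.105 m and y of the grasp point in the frame of bare_hook between -0.03 and 0.03 m and x of the grasp point in the frame of bare_hook below 0.035 m and z of the grasp point in the frame of bare_hook above -0.01 m), for 1.5 s.
At the end, for the whole second after the job is handed in: Still pointing at the bare hook: the grasp point (about 19 mm behind the fingertips) within 105 mm of the hook's point and 30 mm to either side, not below it nor behind the panel. Spoon and bystanders within 10 mm of their starts, hanging tools within 0.08 rad of straight (all of step 2 and not (distance of spoon_mid from where it was at the start of the episode above 0.01 m) and not (distance of turner from where it was at the start of the episode above 0.01 m) and not (distance of steel_spoon from where it was at the start of the episode above 0.01 m) and not (distance of pan from where it was at the start of the episode above 0.01 m) and not (distance of trivet from where it was at the start of the episode above 0.01 m) and not (distance of jar from where it was at the start of the episode above 0.01 m) and not (value of joint skimmer above 0.08 rad) and not (value of joint skimmer below -0.08 rad) and not (value of joint tongs above 0.08 rad) and not (value of joint tongs below -0.08 rad) and not (value of joint fish_slice above 0.08 rad) and not (value of joint fish_slice below -0.08 rad)); the robot touches nothing.
It fails at once if the robot touches something (contact force between any of the fingers, the arm and anything else above 0.5 N).
It fails at once if the spoon or a bystander is moved, lifted or set swinging (distance of any of spoon_mid, turner, steel_spoon, pan, trivet, jar from where it was at the start of the episode above 0.01 m or value of joint any of skimmer, tongs, fish_slice above 0.08 rad or value of joint any of skimmer, tongs, fish_slice below -0.08 rad).
It also fails if it takes over 50 s, if anything falls off the work surface, if the arm or the gripper's body presses on something with over 40 N, if the wrist force passes 120 N, or if a joint passes its speed limit or range.

## Robot

A 7-joint arm with a two-finger parallel gripper is mounted at the origin on the work surface. World frame = base frame: x ahead of the robot, y to its left, z up, the work surface at z = 0. Lengths are in m, angles in rad, forces in N, time in s.
With the tool pointing down it reaches from about 0.4 to 0.85 m from the base axis. Payload 4.5 kg.
Tool frame: the origin (TCP) lies between the finger pads; the fingertips stand 25 mm ahead of it and the grasp point (between the pads) lies 6 mm ahead of it (r.tips_ahead is the distance from the TCP to the fingertips, in m); z points along the fingers, y is the direction in which the jaws open and shut (so a half turn about z gives the same grasp; the last joint's range is limited). The gripper opens to 88 mm and grips with 3 to 60 N. Pads are 18 mm wide; open, the fingers measure 123 mm over their backs; the gripper's body (75 mm by 187 mm) begins 45 mm behind the grasp point.
Start: joints at [0.034, 0.689, -0.195, 1.565, 0.157, 0.902, -0.215], TCP at [0.625, 0, 0.264] pointing down, gripper open.
Joint ranges: [-3.01, 3.01], [-0.46, 2.08], [-1.47, 1.51], [0.13, 2.56], [-1, 4.14], [0.04, 2.09], [-2.66, 2.66]. Speed limits (rad/s): [2.57, 2.57, 3.14, 3.14, 3.14, 3.14, 3.14].

## Interface

Orientations are given as a unit quaternion [x, y, z, w].
In Python, from plant import r, imaging gives the robot as it stands.
- The arm moves only by the tool send_rows, never from a script. Its argument "moves" is one flat list of numbers, 6 for each row, row after row: the shift along the tool's x, y, z in m, then the turn, a rotation vector about the tool's x, y, z in degrees. A call has exactly 5 rows; each row is the pose to reach, as a shift and turn from the pose measured when the call began, along the tool's axes at that moment; what a row does not reach only later rows make up. A row lasts 1/12 s, in which the tool goes at most 41.7 mm and 7.16 degrees, less where a joint would pass 70% of its speed; a pose out of reach is approached as far as the arm can. A call with a gripper value outside its range is refused whole. "claw" is the closure, from -1 (fully open) to 1 (shut), so that 0 is half open, set as the call begins (left out, the last holds). The fingers move at their own pace and stop on an object; "grip_force" is the grip in N (left out, the last holds). Time passes only in rows, so rows that repeat a pose let the fingers close, or fill a call up. It gives the time, the measured TCP pose, the force and the opening at its end, in the units of the state.
- r.get_state(): the state, without advancing time (a new reading comes with each control period).
- imaging.snapshot(name): name is "scene" or "side" or "wrist"; returns a dict with "image" (480x640x3 uint8, red, green, blue), "depth" (480x640 float32, m along the optical axis (not along the pixel's ray), 0 where there is no reading), "mtx" (3x3 intrinsics, pixels), "rvec" (rotation vector, rad) and "tvec" (3), from world to camera coordinates, as OpenCV has them. Camera axes: x right, y down, z forward; pixel columns grow to the right and rows downward; lengths in m; the calibration is good to about 2 mm. A picture is of the moment at which its call begins.
- r.finish_job(): hands the job in, once; it reports no verdict.
Trained networks look in a picture, given as the dict that the camera call returned (one of the last four; its "shot" number tells which), for a name from the list of things; names that differ only in an ending like _2 or _b are one class to them, and where a whole thing is asked for, a point or a joint stands for the part that bears it (a point fixed in the world has none). Each returns a list of dicts, best first, with "score" (0 to 1); they miss things now and then, are a little off and sometimes report something else, mostly with a low value. They report only what shows in the picture. A call takes as long as a camera call. They do not tell look-alikes from the thing itself.
- imaging.look_for(query, picture): "box" ([centre column, centre row, width, height] as shares, 0 to 1, of the picture: columns of its width, rows of its height, round what is visible of it).
- imaging.silhouettes(query, picture): "pixels" (480x640 bool, what is visible of it) and "box" ([centre column, centre row, width, height] as shares, 0 to 1, of the picture: columns of its width, rows of its height, round what is visible of it).
- imaging.pinpoint(query, picture): "point" ([column, row] as shares, 0 to 1, of the picture: columns of its width, rows of its height: a listed point, or the origin of a listed thing).
The state is a dict: "clock": time; "q": joint angles; "qd": joint speeds; "joint_torque": joint torques, N m; "tool_pos": TCP position; "eef_rot": TCP orientation; "contact_force": force on the tool from outside, world axes, zero at the start; "moment": the same for the moment, N m; "opening": opening from 0.0 (shut) to 1.0 (fully open).
Only numpy, scipy, OpenCV 4.12 (cv2) and the standard library are available. Lean on these libraries where they do the work, as an engineer would, in place of code of your own. Each camera call takes 0.05 s, during which the arm holds its last target.

## Working session

There is one attempt and no reset: what is moved stays moved. The work goes in short steps, Python scripts to look and compute and a tool call to move; the robot and the scene stay as the last step left them, time stands still between calls to the robot, and variables do not carry over. Pictures are saved under pics/ and viewed, and the job is handed in when it is done.

Besides the shell and the picture viewer there is one more tool, called after "Request:" as a command line: name --argument value ..., lists and objects as JSON in quotes. send_rows: Moves the arm, as the interface text tells. Its arguments: {"type":"object","properties":{"moves":{"type":"array"},"claw":{"type":"number"},"grip_force":{"type":"number"}},"required":["moves"]}

```bash
mkdir -p pics; cat > h.py <<'E'
import numpy as np,cv2
from plant import r, imaging
from scipy.spatial.transform import Rotation as R
def save(n,im): cv2.imwrite('pics/'+n,im[:,:,::-1])
def world(p,u,v,d=None):
    M=p['mtx'];Rm=cv2.Rodrigues(np.array(p['rvec'],float))[0];t=np.array(p['tvec']).ravel()
    if d is None:d=p['depth'][int(round(v)),int(round(u))]
    c=np.array([(u-M[0,2])/M[0,0]*d,(v-M[1,2])/M[1,1]*d,d]);return Rm.T@(c-t)
def proj(p,X): return cv2.projectPoints(np.array([X],float),np.array(p['rvec'],float),np.array(p['tvec'],float),np.array(p['mtx']),None)[0].ravel()
E
python3 - <<'E'
from h import *
for n in ['scene','side']:
    p=imaging.snapshot(n); save(n+'0.png',p['image']); np.savez('pics/'+n+'0.npz',**p)
    for q in ['spoon_mid','bare_hook','station','turner','steel_spoon','pan','jar','skimmer','tongs','fish_slice']:
        for f in ('pinpoint','look_for'):
            for o in getattr(imaging,f)(q,p)[:4]:
                if f=='pinpoint':
                    u,v=o['point'][0]*640,o['point'][1]*480
                    if 0<=u<639 and 0<=v<479: print(n,q,round(o['score'],2),round(u),round(v),world(p,u,v).round(3))
                else: print('   box',q,round(o['score'],2),(np.array(o['box'])*[640,480,640,480]).round())
print(r.get_state())
E
```

```text
scene spoon_mid 0.72 434 237 [0.441 0.57  0.012]
scene spoon_mid 0.71 411 279 [0.56  0.367 0.015]
scene spoon_mid 0.48 326 233 [0.643 0.017 0.354]
   box spoon_mid 0.7 [342. 243.  24.  17.]
   box spoon_mid 0.68 [415. 282.  56.  53.]
   box spoon_mid 0.6 [434. 236.  47.  39.]
   box spoon_mid 0.44 [192. 329. 150. 260.]
scene bare_hook 0.67 162 242 [ 0.391 -0.254  0.29 ]
   box bare_hook 0.72 [152. 241.  27.  15.]
scene station 0.73 162 369 [ 0.505 -0.34   0.034]
scene station 0.33 369 301 [ 0.554  0.225 -0.   ]
scene turner 0.78 369 296 [0.551 0.225 0.016]
   box turner 0.82 [373. 302.  73.  52.]
scene steel_spoon 0.66 325 313 [0.538 0.092 0.008]
   box steel_spoon 0.85 [328. 314.  49.  44.]
scene pan 0.65 217 322 [ 0.449 -0.174  0.048]
   box pan 0.81 [213. 315.  73.  62.]
scene jar 0.86 221 405 [ 0.701 -0.281  0.069]
   box jar 0.72 [218. 386.  44.  56.]
   box jar 0.25 [212. 336.  55.  19.]Traceback (most recent call last):
  File "<stdin>", line 6, in <module>
ValueError: it knows: bare_hook, jar, pan, spoon_mid, station, steel_spoon, trivet, turner
```

```bash
python3 - <<'E'
from h import *
for n in ['side','wrist']:
    p=imaging.snapshot(n); save(n+'0.png',p['image']); np.savez('pics/'+n+'0.npz',**p)
    for q in ['spoon_mid','bare_hook','station','turner','steel_spoon','pan','jar']:
        for f in ('pinpoint','look_for'):
            for o in getattr(imaging,f)(q,p)[:4]:
                if f=='pinpoint':
                    u,v=o['point'][0]*640,o['point'][1]*480
                    if 0<=u<639 and 0<=v<479: print(n,q,round(o['score'],2),round(u),round(v),world(p,u,v).round(3))
                else: print('   box',q,round(o['score'],2),(np.array(o['box'])*[640,480,640,480]).round())
print(r.get_state())
E
```

```text
side spoon_mid 0.92 386 342 [0.217 0.307 0.012]
side spoon_mid 0.82 286 422 [0.426 0.576 0.011]
side spoon_mid 0.71 258 345 [ 0.556  0.374 -0.001]
   box spoon_mid 0.75 [289. 423. 101.  43.]
   box spoon_mid 0.68 [259. 340.  86.  29.]
   box spoon_mid 0.64 [385. 341.  91.  16.]
   box spoon_mid 0.57 [336. 207.  50.  38.]
side bare_hook 0.67 359 139 [ 0.384 -0.297  0.26 ]
   box bare_hook 0.52 [360. 134.  10.  17.]
side station 0.82 332 188 [ 0.469 -0.292  0.052]
   box station 0.57 [320. 169. 148. 161.]
   box station 0.49 [317. 155.  13.  53.]
side turner 0.78 274 304 [0.546 0.236 0.009]
   box turner 0.95 [276. 306.  89.  21.]
side steel_spoon 0.66 289 274 [0.535 0.103 0.002]
   box steel_spoon 0.76 [292. 273.  69.  15.]
side pan 0.56 333 211 [ 0.444 -0.172  0.045]
   box pan 0.75 [336. 207.  50.  34.]
side jar 0.55 279 194 [ 0.65  -0.234  0.043]
   box jar 0.53 [279. 183.  28.  22.]
   box bare_hook 0.24 [248. 352. 399. 191.]
wrist station 0.63 215 450 [0.607 0.022 0.337]
   box station 0.84 [247. 350. 394. 192.]
wrist steel_spoon 0.77 230 112 [0.535 0.094 0.007]
   box steel_spoo
[... 180 characters left out ...]
0.03380779,  0.68909025, -0.1945757 ,  1.56528807,  0.15734642,
        0.90250266, -0.21509407]), 'qd': array([-1.83707942e-03,  7.25184386e-04,  3.56416327e-04,  1.01671990e-03,
       -3.72378887e-05, -5.66615884e-04,  4.77070170e-04]), 'joint_torque': array([ 1.22678017e-05, -5.27482831e+01, -1.26699943e+00, -1.53740126e+01,
       -5.19260019e-02, -6.80041703e-04,  6.80574445e-06]), 'tool_pos': array([ 6.25029727e-01, -3.22584323e-06,  2.63751393e-01]), 'eef_rot': array([7.07096511e-01, 7.07117049e-01, 2.22192604e-05, 4.97668633e-05]), 'contact_force': array([-0.72755965, -0.27550346, -0.13357216]), 'moment': array([-0.00343493, -0.03915389, -0.06078383]), 'opening': 1.0016836879488198}
```

View pics/scene0.png

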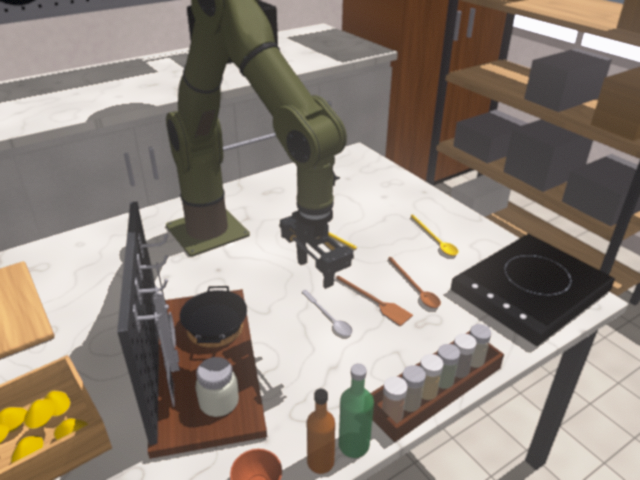

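View pics/side0.png

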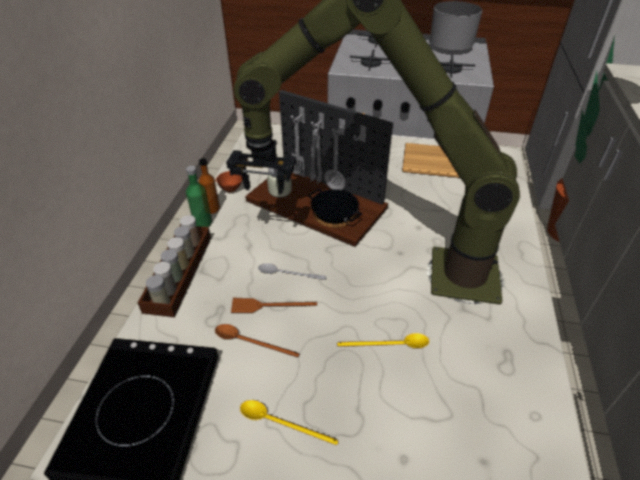

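Candidates for the spoon are the brown one with an oval bowl (scene 415,282 / side 259,340), yellow look-alikes (scene 434,236 and 342,243), and the turner (373,302, straight blade). The brown one with a bowl fits. For the hook, scene (152,241) / side (359,134) looks bare. I'll confirm both with crops.

```bash
python3 - <<'E'
import cv2,numpy as np
s=cv2.imread('pics/side0.png');c=cv2.imread('pics/scene0.png')
f=lambda im,x,y,w,h:cv2.resize(im[y:y+h,x:x+w],(390,290),interpolation=cv2.INTER_CUBIC)
cv2.imwrite('pics/crop1.png',np.vstack([np.hstack([f(s,270,85,135,100),f(c,105,200,135,100)]),np.hstack([f(s,200,285,135,100),f(c,340,230,135,100)])]))
E
```

```text
(no output)
```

View pics/crop1.png

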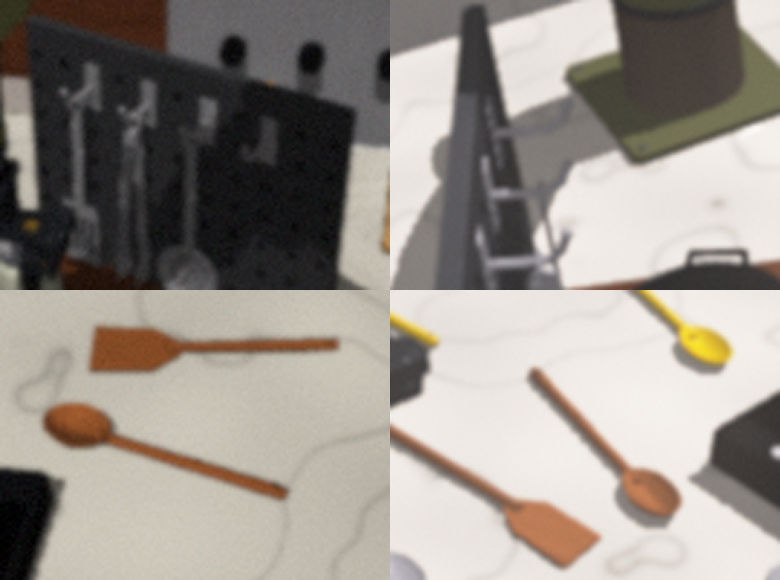

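```bash
python3 - <<'E'
from h import *
p=dict(np.load('pics/side0.npz'));c=dict(np.load('pics/scene0.npz'))
# panel plane from side camera depth: sample points
for (u,v) in [(290,110),(306,115),(345,150),(375,150),(380,180),(385,130),(340,125),(325,112)]: print('side',u,v,world(p,u,v).round(3))
pts=[]
for v in range(100,195,1):
  for u in range(284,390,1):
    w=world(p,u,v)
    if p['depth'][v,u]>0 and .06<w[2]<.33: pts.append(w)
pts=np.array(pts)
# RANSAC vertical plane
best=0;rng=np.random.default_rng(0)
for _ in range(2000):
    a,b=pts[rng.choice(len(pts),2,False),:2]; d=b-a
    if np.hypot(*d)<.1: continue
    n=np.array([-d[1],d[0]])/np.hypot(*d); e=abs((pts[:,:2]-a)@n)<.005
    if e.sum()>best: best=e.sum();B=e
q=pts[B];m=q[:,:2].mean(0);V=np.linalg.svd(q[:,:2]-m)[2];n=V[1]
if n@(np.array([.5,0])-m)<0:n=-n   # toward shelf (+y)
t=V[0]
print(best,len(pts),'m',m,'n',n,'t',t, 'extent',((q[:,:2]-m)@t).min(),((q[:,:2]-m)@t).max(), np.percentile((q[:,:2]-m)@t,[1,99]))
# points off the plane: hooks
o=pts[((pts[:,:2]-m)@n>.012)]
for w in o[o[:,2]>.25][::2]: print('off', ((w[:2]-m)@n).round(3),((w[:2]-m)@t).round(3),w[2].round(3))
E
```

```text
side 290 110 [ 0.641 -0.399  0.288]
side 306 115 [ 0.58  -0.385  0.282]
side 345 150 [ 0.432 -0.323  0.197]
side 375 150 [ 0.327 -0.278  0.237]
side 380 180 [ 0.3   -0.27   0.127]
side 385 130 [ 0.301 -0.277  0.314]
side 340 125 [ 0.452 -0.322  0.291]
side 325 112 [ 0.507 -0.349  0.319]
5501 7573 m [ 0.45401825 -0.32973824] n [0.36566978 0.93074465] t [-0.93074465  0.36566978] extent -0.24247863951921475 0.1861116727321758 [-0.22953807  0.18191747]
off 0.013 -0.15 0.287
off 0.062 -0.149 0.306
off 0.021 -0.149 0.287
off 0.066 -0.151 0.303
off 0.06 -0.146 0.302
off 0.022 -0.148 0.284
off 0.063 -0.149 0.299
off 0.038 -0.158 0.284
off 0.036 -0.152 0.285
off 0.025 -0.151 0.281
off 0.054 -0.155 0.289
off 0.053 -0.147 0.291
off 0.04 -0.149 0.284
off 0.037 -0.142 0.285
off 0.048 -0.151 0.284
off 0.039 -0.149 0.28
off 0.036 -0.16 0.272
off 0.038 -0.155 0.27
off 0.059 -0.075 0.303
off 0.058 -0.067 0.306
off 0.018 -0.066 0.287
off 0.036 -0.152 0.266
off 0.04 -0.141 0.272
off 0.064 -0.068 0.304
off 0.023 -0.074 0.284
off 0.025 -0.066 0.287
off 0.035 -0.157 0.261
off 0.036 -0.148 0.264
off 0.06 -
[... 1891 characters left out ...]
0.309
off 0.365 0.04 0.323
off 0.369 0.049 0.328
off 0.335 0.041 0.306
off 0.368 0.042 0.322
off 0.373 0.052 0.329
off 0.368 0.056 0.327
off 0.343 0.043 0.308
off 0.37 0.043 0.32
off 0.375 0.054 0.328
off 0.369 0.056 0.324
off 0.344 0.044 0.305
off 0.37 0.043 0.317
off 0.373 0.052 0.322
off 0.363 0.051 0.316
off 0.345 0.045 0.303
off 0.373 0.045 0.316
off 0.37 0.049 0.316
off 0.365 0.053 0.314
off 0.376 0.044 0.314
off 0.376 0.05 0.316
off 0.372 0.054 0.316
off 0.358 0.051 0.306
off 0.37 0.042 0.306
off 0.37 0.049 0.309
off 0.367 0.054 0.309
off 0.373 0.047 0.307
off 0.372 0.054 0.309
off 0.342 0.016 0.273
off 0.371 0.049 0.303
off 0.34 0.014 0.267
off 0.341 0.015 0.261
off 0.339 0.013 0.252
```

The crops confirm it: the brown spoon with the oval bowl (side 259,340) is the target. The rightmost hook in the side view (265,135 in the crop, i.e. about 360,134 in the full frame) has nothing below it. The depth points agree: the hooks are at t = -0.15, -0.07, 0.01 and 0.09 (80 mm apart), and only the last has no points below. Next I'll get the spoon's axis.

```bash
python3 - <<'E'
from h import *
hk=np.array([.454+.045*.3657-.089*.9307,-.3297+.045*.9307+.089*.3657,.285])
for n in ['scene','side']:
    p=dict(np.load(f'pics/{n}0.npz'))
    print('hook px',n,proj(p,hk).round(),hk.round(3))
    hsv=cv2.cvtColor(p['image'],cv2.COLOR_RGB2HSV)
    x0,x1,y0,y1=(387,443,254,310) if n=='scene' else (214,302,321,358)
    W=[]
    for v in range(y0,y1):
        for u in range(x0,x1):
            h,s,_=hsv[v,u]
            if h<14 and s>110:
                w=world(p,u,v)
                if p['depth'][v,u]>0 and abs(w[2])<.04 and w[0]>.3: W.append(w)
    W=np.array(W);m=W[:,:2].mean(0);a=np.linalg.svd(W[:,:2]-m)[2][0];a*=np.sign(a[0]);k=(W[:,:2]-m)@a
    lo,hi=np.percentile(k,[.5,99.5]);print(n,len(W),'axis',a,'len',hi-lo,'mid',m+a*(lo+hi)/2,'z',np.median(W[:,2]), 'ends',m+a*lo,m+a*hi)
for n,pts in {'scene':[(480,335),(395,390),(355,375),(320,400),(500,345)]}.items():
    p=dict(np.load(f'pics/{n}0.npz'))
    for q in pts: print(q,world(p,*q).round(3))
E
```

```text
hook px scene [161. 243.] [ 0.388 -0.255  0.285]
scene 294 axis [0.23339683 0.97238157] len 0.13833839656199204 mid [0.62048784 0.30932647] z 0.009558888735687016 ends [0.60434397 0.24206762] [0.63663171 0.37658532]
hook px side [356. 139.] [ 0.388 -0.255  0.285]
side 464 axis [ 0.98215694 -0.18806316] len 0.24108871726335435 mid [0.56141436 0.36974438] z 0.009342010076128723 ends [0.44302088 0.39241433] [0.67980784 0.34707442]
(480, 335) [0.878 0.282 0.106]
(395, 390) [0.892 0.02  0.107]
(355, 375) [ 0.899 -0.093  0.229]
(320, 400) [ 0.894 -0.166  0.205]
(500, 345) [ 0.864  0.392 -0.   ]
```

Spoon mid is about (0.561, 0.370), its length measures 0.241 m, and both cameras agree. The hook point is (0.388, -0.255, 0.285). First target: TCP at (0.56, 0.37, 0.068). Tool axes are x = world +y, y = world +x, z = down.

Request:
send_rows --moves '[0.02,-0.003,0,0,0,0,0.045,-0.007,0,0,0,0,0.07,-0.012,0,0,0,0,0.1,-0.017,0,0,0,0,0.13,-0.022,0,0,0,0]' --claw 0.8

```text
clock: 2.67
tool_pos: [0.6028, 0.1308, 0.2638]
eef_rot: [0.707, 0.707, 0.0, 0.0]
contact_force: [0.8, 0.0, -0.4]
opening: 0.645
```

Request:
send_rows --moves '[0.03,-0.005,0,0,0,0,0.06,-0.01,0,0,0,0,0.09,-0.015,0,0,0,0,0.12,-0.02,0,0,0,0,0.14,-0.025,0,0,0,0]'

```text
clock: 3.08
tool_pos: [0.5769, 0.2748, 0.2638]
eef_rot: [0.706, 0.708, 0.001, -0.001]
contact_force: [0.0, 0.5, 0.4]
opening: 0.263
```

```bash
python3 -c "
from h import *
s=r.get_state();print(s['clock'],s['tool_pos'],s['opening'],s['contact_force'],s['q'])
Rm=R.from_quat(s['eef_rot']);print(Rm.as_matrix().round(3));print(Rm.inv().apply(np.array([.56,.37,.068])-s['tool_pos']).round(3))"
```

```text
3.0833 [0.5768817  0.27484764 0.26383656] 0.2630906336565093 [0.01712727 0.46330909 0.42935224] [-0.42588612  0.70664646 -0.16636868  1.52153933  0.13284954  0.9232718
 -0.63107357]
[[-0.002  1.     0.   ]
 [ 1.     0.002  0.002]
 [ 0.002  0.    -1.   ]]
[ 0.095 -0.017  0.196]
```

Request:
send_rows --moves '[0.02,-0.004,0.02,0,0,0,0.04,-0.007,0.04,0,0,0,0.06,-0.01,0.06,0,0,0,0.08,-0.014,0.08,0,0,0,0.095,-0.017,0.095,0,0,0]'

```text
clock: 3.5
tool_pos: [0.5583, 0.372, 0.1673]
eef_rot: [0.706, 0.708, 0.0, -0.001]
contact_force: [0.1, 0.2, -0.1]
opening: 0.099
```

Request:
send_rows --moves '[0,0,0.025,0,0,0,0,0,0.045,0,0,0,0,0,0.06,0,0,0,0,0,0.07,0,0,0,0,0,0.075,0,0,0]'

```text
clock: 3.92
tool_pos: [0.5576, 0.3717, 0.0907]
eef_rot: [0.706, 0.708, -0.001, -0.002]
contact_force: [0.6, -1.4, -0.1]
opening: 0.099
```

```bash
python3 -c "
from h import *
s=r.get_state();print(s['clock'],s['tool_pos'],s['opening'],s['contact_force'])
Rm=R.from_quat(s['eef_rot']);print(Rm.inv().apply(np.array([.56,.37,.068])-s['tool_pos']).round(3))
p=imaging.snapshot('side');save('side1.png',cv2.resize(p['image'][240:440,140:400],(780,600)))
p=imaging.snapshot('wrist');save('wrist1.png',p['image'])"
```

```text
3.9167 [0.55762616 0.3717183  0.09074788] 0.09897235006673102 [ 0.60543002 -1.38708652 -0.05347751]
[-0.002  0.002  0.023]
```

View pics/side1.png

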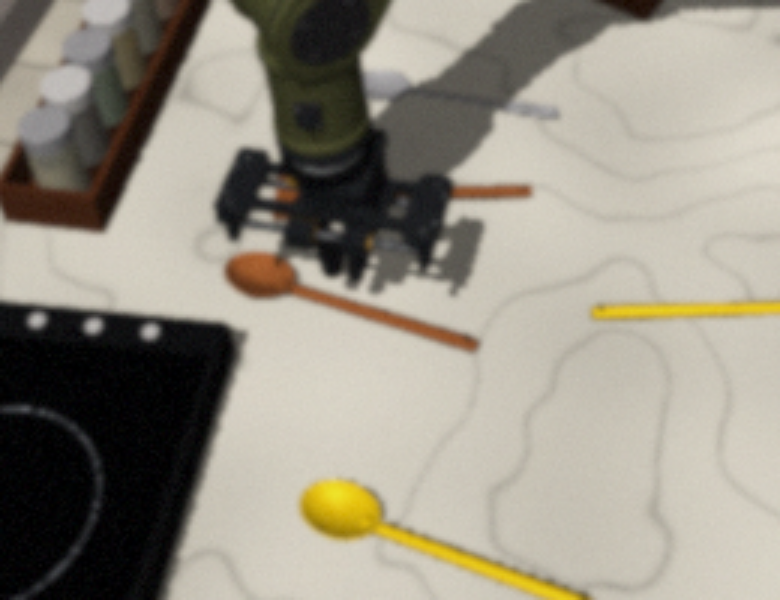

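View pics/wrist1.png

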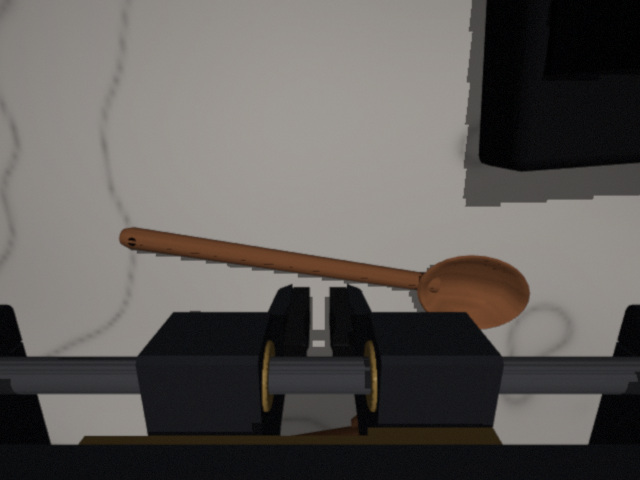

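The wrist view shows the closed fingertips (row 285) just beside the handle (row about 265 at column 320). Since perspective shifts the tips, I'll measure the handle from this view.

```bash
python3 -c "
from h import *
s=r.get_state();print(s['tool_pos'])
p=imaging.snapshot('wrist')
for q in [(130,238),(200,247),(260,256),(320,265),(390,277),(480,290)]: print(q,world(p,*q).round(3))
print(proj(p,[.561,.370,.007]))"
```

```text
[0.55806847 0.37191239 0.0917894 ]
(130, 238) [0.447 0.387 0.014]
(200, 247) [0.487 0.381 0.013]
(260, 256) [0.522 0.376 0.013]
(320, 265) [0.558 0.37  0.013]
(390, 277) [0.601 0.363 0.013]
(480, 290) [0.66  0.351 0.005]
[324.32439814 261.86697142]
```

The handle passes through (0.558, 0.370) at z = 0.013, directly below the TCP. I'll descend the last 23 mm, then dwell.

Request:
send_rows --moves '[-0.001,0.001,0.01,0,0,0,-0.002,0.002,0.018,0,0,0,-0.002,0.002,0.022,0,0,0,-0.002,0.002,0.023,0,0,0,-0.002,0.002,0.023,0,0,0]'

```text
clock: 4.48
tool_pos: [0.5603, 0.3701, 0.0692]
eef_rot: [0.706, 0.708, 0.0, -0.002]
contact_force: [-0.3, 0.0, 0.6]
opening: 0.1
```

Request:
send_rows --moves '[0,0,0,0,0,0,0,0,0,0,0,0,0,0,0,0,0,0,0,0,0,0,0,0,0,0,0,0,0,0]'

```text
clock: 4.9
tool_pos: [0.5604, 0.3702, 0.0694]
eef_rot: [0.706, 0.708, 0.0, -0.001]
contact_force: [0.5, -0.2, 0.5]
opening: 0.101
```

Request:
send_rows --moves '[0,0,0,0,0,0,0,0,0,0,0,0,0,0,0,0,0,0,0,0,0,0,0,0,0,0,0,0,0,0]'

```text
clock: 5.32
tool_pos: [0.5604, 0.3702, 0.0694]
eef_rot: [0.706, 0.708, 0.0, -0.001]
contact_force: [0.3, -0.7, 0.4]
opening: 0.1
```

Request:
send_rows --moves '[0,0,0,0,0,0,0,0,0,0,0,0,0,0,0,0,0,0,0,0,0,0,0,0,0,0,0,0,0,0]'

```text
clock: 5.73
tool_pos: [0.5604, 0.3702, 0.0694]
eef_rot: [0.706, 0.708, 0.0, -0.001]
contact_force: [0.2, -1.2, -0.9]
opening: 0.101
```

Request:
send_rows --moves '[0,0,0,0,0,0,0,0,0,0,0,0,0,0,0,0,0,0,0,0,0,0,0,0,0,0,0,0,0,0]'

```text
clock: 6.15
tool_pos: [0.5604, 0.3702, 0.0694]
eef_rot: [0.706, 0.708, 0.0, -0.001]
contact_force: [0.3, 0.2, -0.6]
opening: 0.104
```

Request:
send_rows --moves '[0,0,0,0,0,0,0,0,0,0,0,0,0,0,0,0,0,0,0,0,0,0,0,0,0,0,0,0,0,0]'

```text
clock: 6.57
tool_pos: [0.5604, 0.3702, 0.0694]
eef_rot: [0.706, 0.708, 0.0, -0.001]
contact_force: [0.1, 0.6, -1.1]
opening: 0.102
```

Request:
send_rows --moves '[0,0,0,0,0,0,0,0,0,0,0,0,0,0,0,0,0,0,0,0,0,0,0,0,0,0,0,0,0,0]'

```text
clock: 6.98
tool_pos: [0.5604, 0.3702, 0.0694]
eef_rot: [0.706, 0.708, 0.0, -0.001]
contact_force: [-0.5, 0.9, 0.5]
opening: 0.101
```

```bash
python3 -c "
from h import *
s=r.get_state();print(s['clock'],s['tool_pos'],s['contact_force'],s['q'])
p=imaging.snapshot('wrist');save('wrist2.png',p['image'])"
```

```text
6.9833 [0.56041359 0.37020791 0.06939437] [-0.47412382  0.93463899  0.54457133] [-0.58888551  0.9960343  -0.12074133  1.53304104  0.16904996  0.62223824
 -0.78910663]
```

View pics/wrist2.png

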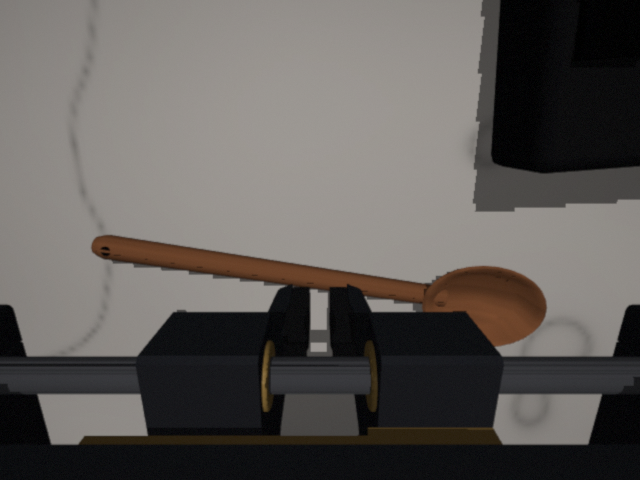

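The spoon was pointed at for over 2 s, with the fingertips just above the handle (column 320, row 285), the forces at noise level and the spoon unmoved. Now I'll rise and cross over to the hook.

Request:
send_rows --moves '[0,0,-0.02,0,0,0,0,0,-0.05,0,0,0,0,0,-0.08,0,0,0,-0.01,0,-0.11,0,0,0,-0.03,0,-0.14,0,0,0]'

```text
clock: 7.45
tool_pos: [0.5596, 0.3429, 0.2107]
eef_rot: [0.704, 0.71, 0.001, -0.003]
contact_force: [1.4, -0.1, -0.3]
opening: 0.097
```

Request:
send_rows --moves '[-0.02,0,-0.025,0,0,0,-0.04,0,-0.05,0,0,0,-0.06,-0.005,-0.075,0,0,0,-0.08,-0.01,-0.1,0,0,0,-0.1,-0.01,-0.12,0,0,0]'

```text
clock: 7.87
tool_pos: [0.5498, 0.2415, 0.3322]
eef_rot: [0.704, 0.71, 0.002, -0.003]
contact_force: [0.7, 0.2, -0.5]
opening: 0.097
```

Request:
send_rows --moves '[-0.025,0,-0.02,0,0,0,-0.05,-0.005,-0.04,0,0,0,-0.075,-0.01,-0.06,0,0,0,-0.1,-0.015,-0.07,0,0,0,-0.13,-0.02,-0.07,0,0,0]'

```text
clock: 8.28
tool_pos: [0.5317, 0.1111, 0.4042]
eef_rot: [0.704, 0.711, 0.005, -0.002]
contact_force: [0.5, 0.2, 0.2]
opening: 0.103
```

```bash
cat > st.py <<'E'
from h import *
s=r.get_state();print(s['clock'],s['tool_pos'].round(4),s['contact_force'].round(1),s['q'].round(2),s['opening'])
Rm=R.from_quat(s['eef_rot']);print(Rm.as_matrix().round(3));print('to target',Rm.inv().apply(np.array([.394,-.239,.360])-s['tool_pos']).round(3))
E
python3 st.py
```

```text
8.2833 [0.5317 0.1111 0.4042] [0.5 0.2 0.2] [-0.16  0.43 -0.19  1.61  0.08  1.11 -0.37] 0.10313917426750813
[[-0.01   1.     0.005]
 [ 1.     0.01   0.009]
 [ 0.009  0.005 -1.   ]]
to target [-0.349 -0.141  0.04 ]
```

Request:
send_rows --moves '[-0.02,-0.01,-0.003,0,0,0,-0.045,-0.022,-0.006,0,0,0,-0.07,-0.034,-0.01,0,0,0,-0.095,-0.046,-0.014,0,0,0,-0.12,-0.058,-0.018,0,0,0]'

```text
clock: 8.7
tool_pos: [0.4738, -0.0108, 0.4211]
eef_rot: [0.704, 0.711, 0.005, -0.001]
contact_force: [-0.3, 0.1, -0.1]
opening: 0.099
```

Request:
send_rows --moves '[-0.025,-0.012,0,0,0,0,-0.05,-0.024,0,0,0,0,-0.075,-0.036,0,0,0,0,-0.1,-0.045,0,0,0,0,-0.12,-0.05,0,0,0,0]'

```text
clock: 9.12
tool_pos: [0.4234, -0.1332, 0.42]
eef_rot: [0.704, 0.71, 0.004, -0.001]
contact_force: [-1.1, -0.5, 0.0]
opening: 0.097
```

```bash
python3 st.py; python3 -c "
from h import *
p=imaging.snapshot('scene');save('scene2.png',p['image'])
p=imaging.snapshot('side');save('side2.png',p['image'])"
```

```text
9.1167 [ 0.4234 -0.1332  0.42  ] [-1.1 -0.5  0. ] [ 0.3   0.26 -0.12  1.83  0.03  1.05  0.18] 0.09742193801412984
[[-0.008  1.     0.004]
 [ 1.     0.008  0.008]
 [ 0.008  0.004 -1.   ]]
to target [-0.106 -0.031  0.059]
```

View pics/scene2.png

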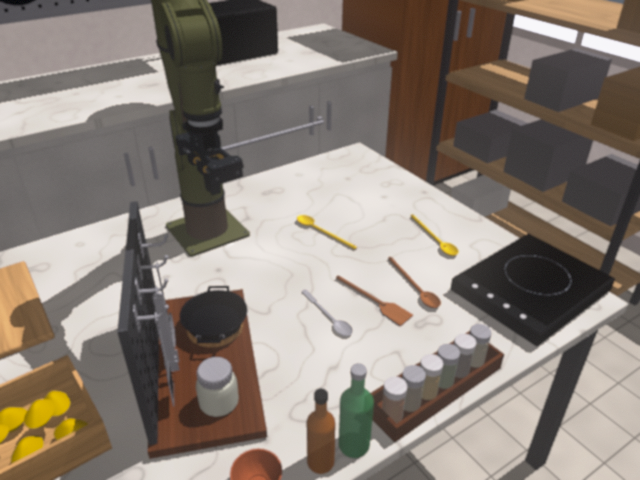

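View pics/side2.png

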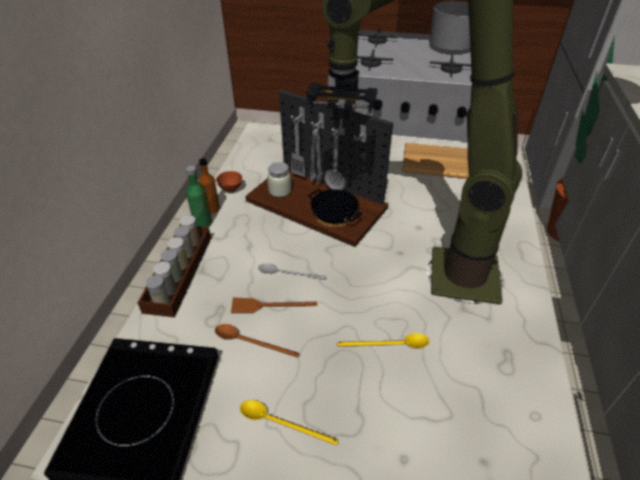

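The pictures show the arm clear of everything. The gripper is in front of the panel at about (343,95) in side and (215,165) in scene, and the hooks and tools hang straight. I'll go in above the hook, then lower.

Request:
send_rows --moves '[-0.02,-0.006,0,0,0,0,-0.045,-0.012,0,0,0,0,-0.07,-0.02,0,0,0,0,-0.09,-0.026,0,0,0,0,-0.106,-0.031,0.003,0,0,0]'

```text
clock: 9.63
tool_pos: [0.393, -0.2418, 0.4165]
eef_rot: [0.706, 0.708, 0.004, -0.0]
contact_force: [0.0, 0.3, 0.0]
opening: 0.101
```

```bash
python3 st.py; python3 -c "
from h import *
p=imaging.snapshot('scene');save('scene3.png',cv2.resize(p['image'][120:320,60:320],(780,600)))
p=imaging.snapshot('wrist');save('wrist3.png',p['image'])"
```

```text
9.6333 [ 0.393  -0.2418  0.4165] [0.  0.3 0. ] [ 0.51  0.29 -0.07  1.8   0.01  1.06  0.44] 0.10111334294600546
[[-0.003  1.     0.005]
 [ 1.     0.003  0.006]
 [ 0.006  0.006 -1.   ]]
to target [0.002 0.001 0.057]
```

View pics/scene3.png

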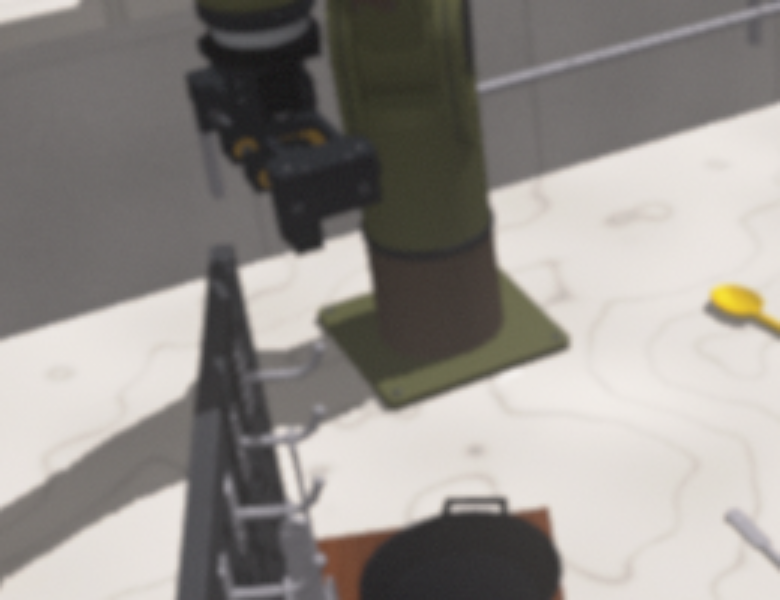

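View pics/wrist3.png

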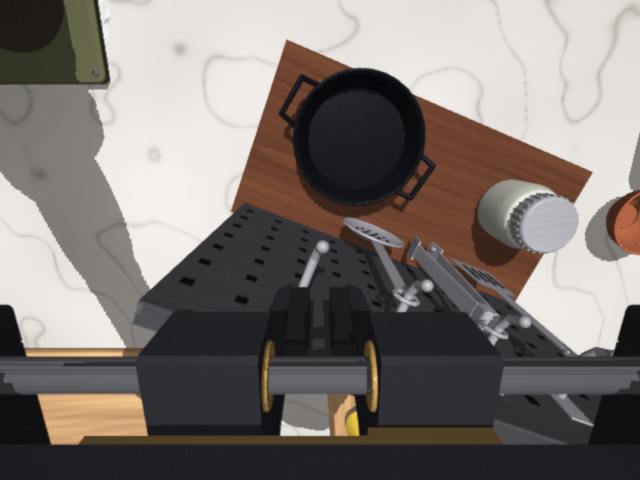

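```bash
python3 -c "
from h import *
p=imaging.snapshot('wrist')
for q in [(322,246),(318,256),(308,282),(427,286),(408,296)]: print(q,world(p,*q).round(3))
print(proj(p,[.392,-.243,.307]))
for o in imaging.pinpoint('bare_hook',p): print(o)"
```

```text
(322, 246) [ 0.394 -0.242  0.306]
(318, 256) [ 0.392 -0.254  0.292]
(308, 282) [ 0.384 -0.277  0.287]
(427, 286) [ 0.468 -0.271  0.307]
(408, 296) [ 0.461 -0.288  0.287]
[318.59244681 248.21813699]
{'point': [0.4944, 0.5413], 'score': 0.7}
```

The turned-up tip measures (0.394, -0.242, 0.306), 2 mm from what I predicted. I'll lower 55 mm, which leaves the tips about 30 mm above it, and dwell.

Request:
send_rows --moves '[0,0,0.015,0,0,0,0.001,0,0.03,0,0,0,0.002,0.001,0.042,0,0,0,0.002,0.001,0.05,0,0,0,0.002,0.001,0.054,0,0,0]'

```text
clock: 10.25
tool_pos: [0.3951, -0.2354, 0.3613]
eef_rot: [0.705, 0.71, 0.005, -0.002]
contact_force: [-0.6, -0.4, 0.1]
opening: 0.099
```

Request:
send_rows --moves '[0,0,0,0,0,0,0,0,0,0,0,0,0,0,0,0,0,0,0,0,0,0,0,0,0,0,0,0,0,0]'

```text
clock: 10.67
tool_pos: [0.3953, -0.2356, 0.3618]
eef_rot: [0.705, 0.709, 0.005, -0.002]
contact_force: [0.4, 0.7, -0.4]
opening: 0.096
```

Request:
send_rows --moves '[0,0,0,0,0,0,0,0,0,0,0,0,0,0,0,0,0,0,0,0,0,0,0,0,0,0,0,0,0,0]'

```text
clock: 11.08
tool_pos: [0.3953, -0.2356, 0.3618]
eef_rot: [0.705, 0.709, 0.005, -0.002]
contact_force: [0.1, -0.2, -0.2]
opening: 0.103
```

Request:
send_rows --moves '[0,0,0,0,0,0,0,0,0,0,0,0,0,0,0,0,0,0,0,0,0,0,0,0,0,0,0,0,0,0]'

```text
clock: 11.5
tool_pos: [0.3953, -0.2356, 0.3617]
eef_rot: [0.705, 0.709, 0.005, -0.002]
contact_force: [-0.2, -0.8, -0.4]
opening: 0.102
```

Request:
send_rows --moves '[0,0,0,0,0,0,0,0,0,0,0,0,0,0,0,0,0,0,0,0,0,0,0,0,0,0,0,0,0,0]'

```text
clock: 11.92
tool_pos: [0.3953, -0.2356, 0.3618]
eef_rot: [0.705, 0.709, 0.005, -0.002]
contact_force: [-0.3, -0.8, -0.8]
opening: 0.101
```

Request:
send_rows --moves '[0,0,0,0,0,0,0,0,0,0,0,0,0,0,0,0,0,0,0,0,0,0,0,0,0,0,0,0,0,0]'

```text
clock: 12.33
tool_pos: [0.3953, -0.2356, 0.3618]
eef_rot: [0.705, 0.709, 0.005, -0.002]
contact_force: [-0.1, -0.2, -0.4]
opening: 0.102
```

Request:
send_rows --moves '[0,0,0,0,0,0,0,0,0,0,0,0,0,0,0,0,0,0,0,0,0,0,0,0,0,0,0,0,0,0]'

```text
clock: 12.75
tool_pos: [0.3953, -0.2356, 0.3618]
eef_rot: [0.705, 0.709, 0.005, -0.002]
contact_force: [0.1, -0.1, -0.5]
opening: 0.104
```

```bash
python3 st.py; python3 -c "
from h import *
s=r.get_state();g=s['tool_pos']+R.from_quat(s['eef_rot']).apply([0,0,.006]);h=np.array([.389,-.255,.285]);d=g-h
print('dist',np.linalg.norm(d),'along panel',d[:2]@[-.931,.366],'out',d[:2]@[.366,.931],'z',d[2])
a=imaging.snapshot('scene')['image'][120:320,60:320];b=imaging.snapshot('side')['image'][60:260,200:460]
save('end.png',np.hstack([cv2.resize(a,(400,308)),cv2.resize(b,(400,308))]))"
```

```text
12.75 [ 0.3953 -0.2356  0.3618] [ 0.1 -0.1 -0.5] [ 0.5   0.34 -0.07  1.9   0.02  0.9   0.42] 0.10443449290601854
[[-0.007  1.     0.004]
 [ 1.     0.007  0.009]
 [ 0.009  0.004 -1.   ]]
to target [-0.003 -0.001  0.002]
dist 0.07366453309611214 along panel 0.001217095316432508 out 0.020471706593513394 z 0.07075445341843373
```

View pics/end.png

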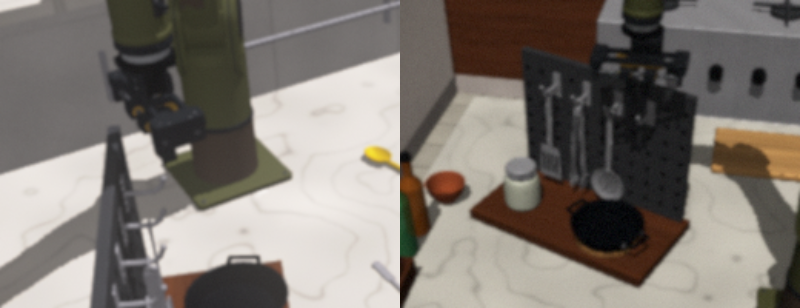

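The fingertips hover just above and in front of the bare hook (scene crop 170,155 / side crop 645,85). Everything hangs straight and nothing is touched, so I'll hand in.

```bash
python3 -c "
from h import *
print(r.finish_job())"
```

```text
the job is handed in; nothing more can be done
None
```

I pointed at the olive wood spoon and then at the bare hook, holding at least 2.4 s at each. I handed the job in still pointing at the hook; no verdict comes back.

- **Spoon:** I chose the brown spoon with the oval bowl, not the yellow ones or the turner. The fingertips were about 31 mm above the middle of its handle.
- **Hook:** The bare one is the one nearest the robot. The fingertips ended about 30 mm above its turned-up end. The grasp point was 74 mm from the hook's point, 1 mm to the side and 20 mm further out from the panel.
- **Last checks:** The force readings stayed at noise level (about 1 N), which is too coarse to prove contact stayed under 0.5 N. Everything in the final pictures looked untouched and the tools hung straight, but I judged that by eye and did not measure it.
- **Disagreements:** One colour fit of the spoon in the scene camera came out wrong, most likely because it caught part of the turner. I dropped it, since the side camera, the wrist camera and the networks' point agreed within about 7 mm.

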